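# Trip the interlock and pull the burner relay

### The job

Make the burner safe and pull its relay: swing the arm of the roller-lever limit switch away with a fingertip until it clicks, short of its stop, and let it spring back. Then take the tall relay in the middle of the relay base by its two clear ends, facing towards and away from the robot, and rock it gently in its socket, first towards the robot and then away from it, until it comes free. Stand it upright on the rubber mat and let go, then take it by its other two sides and stand it in the empty bay of the two-bay rack, broad way across the bay like its neighbour, leaving the loose things on the bench where they are.

Things in the scene. Friction and masses are not known exactly. Their poses are not given: they have to be found in the camera images.
- switch_arm (a joint): Steel arm standing up from a level pivot on the limit switch's head. Value = swing in rad: 0 at rest (upright), growing as the roller goes to the roller point's +x, the only way it swings. It clicks at 0.45; hard stop at 0.95, stay below 0.80. A spring returns it: 2.5 N at the roller at first, 5 N at 0.6.
- roller (a point): Centre of the white roller (21 mm diameter, 11 mm wide, axle along y) on the switch arm, 50 mm above its pivot, 141 mm above the bench. x, level at rest, is the way to push it: 22 mm to the click. The point swings with the arm. Its -x side is free; the switch's dark head (40 mm wide, top 104 mm above the bench, aluminium body below) begins 18 mm to its +y.
- relay_mid (a point): Centre of the loose relay, 29 mm above its foot: grey case 40 (x) x 26 (y) x 46 mm over a black plug 34 x 22 x 12 mm, 58 mm high, 0.06 to 0.13 kg, z up. It starts plugged in the socket, foot 18 mm and top 76 mm above the bench; lower modules (54 mm high, knob 60) stand 10 mm from its y sides, so grip it there across its 40 mm.
- relay_top (a point): Centre of the relay's top face, 58 mm above its foot; same axes as relay_mid.
- relay_foot (a point): Centre of the relay's underside; axes as relay_mid. Rocking counts when the relay leans more than 0.07 rad (4 degrees; 0.14 is easily reached) first with its top to the socket's -x, then to +x, its foot's middle less than 8 mm above the pocket floor. It must never tip beyond 0.35 rad.
- socket (a point): Centre of the floor of the relay's socket pocket on the grey relay base (fixed, deck 130 x 200 mm). x away from the robot, z up. Pocket 10 mm deep, with 2 mm of play at each x end: the relay can lean on its foot's x edges (17 mm from its middle). Spring contacts grip the plug's y sides, 10 to 20 N in all. More in relay_foot.
- mat_mid (a point): Centre of the top of the black rubber mat, 120 x 120 mm, 4 mm thick, fixed. The relay must stand with its middle within 45 mm of this point.
- bay (a point): Centre of the floor (5 mm above the bench) of the empty bay of the fixed aluminium rack. Walls 5 mm thick, 44 mm long along x, 55 mm above the floor, 49 mm apart along y; both x ends open. z up. The relay's 40 mm goes along y; the fingers come in at the open ends, across its 26 mm. A like relay is fixed in the next bay, 54 mm to -y.
- wrench: Loose steel wrench 150 mm long, lying; leave alone.
- marker: Loose black marker 100 mm long, lying; leave alone.
- jar: Loose amber glass jar with steel lid, 52 mm diameter, 70 mm high, beyond the mat; leave alone.
- beaker: Loose glass beaker, 60 mm diameter, 75 mm high, beyond the rack; leave alone.
- firebrick: Loose firebrick piece 70 x 110 x 50 mm, beyond the relay base; leave alone.
- paddle: Loose graphite paddle with wooden handle, about 150 mm long, 9 to 12 mm high, lying; leave alone.

How it is judged:
On the way, in this order (a step that is already met when the one before it is completed fails the run):
1. the switch arm has swung past its click (0.45 rad) (value of joint switch_arm above 0.45 rad), for 0.05 s.
2. the switch arm has sprung back (value of joint switch_arm below 0.08 rad), for 0.1 s.
3. the relay, still in its socket, leans more than 0.07 rad towards the robot (angle between relay_mid's own z axis and vertical above 0.07 rad and x of relay_top in the frame of socket below -0.002 m and z of relay_foot in the frame of socket below 0.008 m and horizontal distance between relay_foot and socket below 0.006 m), for 0.05 s.
4. the relay, still in its socket, leans more than 0.07 rad away from the robot (angle between relay_mid's own z axis and vertical above 0.07 rad and x of relay_top in the frame of socket above 0.002 m and z of relay_foot in the frame of socket below 0.008 m and horizontal distance between relay_foot and socket below 0.006 m), for 0.05 s.
5. the relay stands upright on the mat, let go (horizontal distance between relay_mid and mat_mid below 0.045 m and angle between relay_mid's own z axis and vertical below 0.06 rad and z of relay_foot in the frame of mat_mid below 0.003 m and contact force between the fingers and relay below 0.05 N), for 0.2 s.
At the end, for the whole second after the job is handed in: The relay stands upright (within 0.08 rad) on the floor of the empty bay, at rest, within 12 mm of its middle along the bay and between its walls, its 40 mm across the bay (within 0.3 rad); the switch arm is back at rest (below 0.08 rad) (x of relay_foot in the frame of bay between -0.012 and 0.012 m and y of relay_foot in the frame of bay between -0.008 and 0.008 m and z of relay_foot in the frame of bay between -0.003 and 0.004 m and angle between relay_mid's own z axis and vertical below 0.08 rad and angle between the x axis of relay_mid and the y axis of bay, either way round below 0.3 rad and linear speed of relay below 0.02 m/s and value of joint switch_arm below 0.08 rad); the robot touches nothing.
It fails at once if the switch arm is driven to its stop (beyond 0.80 rad) (value of joint switch_arm above 0.8 rad).
It fails at once if the relay is tipped beyond 0.35 rad (bent pins, or fallen over) (angle between relay_mid's own z axis and vertical above 0.35 rad).
It fails at once if a loose bystander is moved more than 30 mm (distance of any of wrench, marker, jar, beaker, firebrick, paddle from where it was at the start of the episode above 0.03 m).
It also fails if it takes over 67 s, if anything falls off the work surface, if the arm or the gripper's body presses on something with over 40 N, if the wrist force passes 120 N, or if a joint passes its speed limit or range.

### The arm

A 7-joint arm with a two-finger parallel gripper is mounted at the origin on the work surface. World frame = base frame: x ahead of the robot, y to its left, z up, the work surface at z = 0. Lengths are in m, angles in rad, forces in N, time in s.
With the tool pointing down it reaches from about 0.4 to 0.85 m from the base axis. Payload 10.4 kg.
Tool frame: the origin (TCP) lies midway between the tips of the shut fingers; the grasp point (between the pads) lies 19 mm behind it; z points along the fingers, x is the direction in which the jaws open and shut, and the axes are right-handed (so a half turn about z gives the same grasp; the last joint's range is limited). The gripper opens to 85 mm and grips with 20 to 120 N. Pads are 22 mm wide; open, the fingers measure 114 mm over their backs; the gripper's body (76 mm by 85 mm) begins 54 mm behind the grasp point. The pads swing forward as they close: fully open they stand 13 mm farther back than shut.
Start: joints at [1.237, 0.332, -0.065, 1.46, 0.022, 1.35, -0.088], TCP at [0.191, -0.595, 0.205] pointing down, gripper open.
Joint ranges: [-2.6, 2.6], [-0.5, 2.12], [-1.47, 1.34], [0.16, 2.42], [-1.27, 4.41], [0.06, 2.06], [-2.6, 2.6]. Speed limits (rad/s): [2.22, 2.22, 2.79, 2.79, 3.14, 3.14, 3.14].

### API

Orientations are given as a unit quaternion [x, y, z, w].
In Python, from workcell import manip, cams gives the robot as it stands.
- The arm moves only by the tool move_arm, never from a script. Its argument "moves" is a list of rows, each a list of 7 numbers: the turn, a rotation vector about the tool's x, y, z in degrees, then the shift along the tool's x, y, z in m, then the finger opening in m, from 0 to 0.0854. A call has 1 to 10 rows; each row is the pose to reach, as a shift and turn from the pose commanded when the call began, along the tool's axes at that moment; what a row does not reach only later rows make up. A row lasts 1/10 s, in which the tool goes at most 50 mm and 8.59 degrees, less where a joint would pass 70% of its speed; a pose out of reach is approached as far as the arm can. A call with a gripper value outside its range is refused whole. The fingers move at their own pace and stop on an object; "grip_force" is the grip in N (left out, the last holds). Time passes only in rows, so rows that repeat a pose let the fingers close. It gives the time, the measured TCP pose, the force and the opening at its end, in the units of the state.
- manip.get_obs(): the state, without advancing time (a new reading comes with each control period).
- cams.camera(name): name is "scene" or "side" or "wrist"; returns the picture (384x512x3 uint8, red, green, blue); there is no depth.
- cams.camera_params(name): a dict with "fx", "fy", "cx", "cy" (pixels), "xyz" and "rotation" of the camera in the world. Camera axes: x right, y up, looking along -z (the intrinsics and any distortion apply to the point x, -y, -z); pixel columns grow to the right and rows downward; lengths in m; the calibration is good to about 2 mm. A picture is of the moment at which its call begins: read the wrist's pose just before it. camera_params takes no time and is no camera call; for the wrist camera it gives the pose at the moment of the call.
- manip.hand_in(): hands the job in, once; it reports no verdict.
The state is a dict: "clock": time; "joint_pos": joint angles; "joint_velocities": joint speeds; "tau": joint torques, N m; "position": TCP position; "ee_rot": TCP orientation; "ft_force": force on the tool from outside, world axes, zero at the start; "torque": the same for the moment, N m; "grip_width": opening from 0.0 (shut) to 1.0 (fully open).
Only numpy, scipy, OpenCV 4.12 (cv2) and the standard library are available. Lean on these libraries where they do the work, as an engineer would, in place of code of your own. Each camera call takes 0.05 s, during which the arm holds its last target. There are 200 camera calls.

## Working session

There is one attempt and no reset: what is moved stays moved. The work goes in short steps, Python scripts to look and compute and a tool call to move; the robot and the scene stay as the last step left them, time stands still between calls to the robot, and variables do not carry over. Pictures are saved under pics/ and viewed, about 8 in all and at most 12, crops included, and the job is handed in when it is done.

Besides the shell and the picture viewer there is one more tool, called as a command line: name --pt "numbers of a row" for each row, then --argument value for the rest. move_arm: Moves the arm, as the interface text tells. Its arguments: {"type":"object","properties":{"moves":{"type":"array","items":{"type":"array","items":{"type":"number"}}},"grip_force":{"type":"number"}},"required":["moves"]}

```bash
mkdir -p pics; ls; python3 - <<'E'
from workcell import manip, cams
import cv2,numpy as np
print(manip.get_obs())
for n in ["scene","side"]:
    im=cams.camera(n); cv2.imwrite(f"pics/{n}0.png",im[:,:,::-1])
    p=cams.camera_params(n); print(n,{k:np.round(v,4).tolist() if not isinstance(v,str) else v for k,v in p.items()})
a=cv2.imread("pics/scene0.png");b=cv2.imread("pics/side0.png")
E
```

```text
pics
{'clock': 0.0, 'joint_pos': array([ 1.2374128 ,  0.33288476, -0.06467633,  1.46097399,  0.02161359,
        1.34988615, -0.08853255]), 'joint_velocities': array([ 2.74618575e-04,  7.95003127e-04,  4.82528992e-04,  1.11484334e-03,
       -2.06208606e-03,  7.89968255e-04,  7.44099004e-05]), 'tau': array([-1.18848020e-04, -6.25440860e+01,  4.94519121e-02, -3.91611958e+01,
        1.63180690e-02,  9.99002892e-03,  2.59409381e-05]), 'position': array([ 0.1909726 , -0.59466368,  0.20409225]), 'ee_rot': array([ 8.08014610e-01, -5.89161998e-01, -6.13573696e-04, -3.92273792e-04]), 'ft_force': array([-0.83214453,  0.39744202, -0.29391441]), 'torque': array([-0.04248798,  0.00734613,  0.0059096 ]), 'grip_width': 0.9958678132244081}
scene {'fx': 367.1345, 'fy': 367.1345, 'cx': 258.9138, 'cy': 192.7178, 'xyz': [0.9236, 0.2827, 0.8647], 'rotation': [0.1258, 0.2549, 0.8616, 0.4205]}
side {'fx': 394.6864, 'fy': 394.6864, 'cx': 253.5811, 'cy': 199.3369, 'xyz': [0.3291, 0.7264, 0.8063], 'rotation': [-0.0636, 0.404, 0.9017, -0.1404]}
```

View pics/scene0.png

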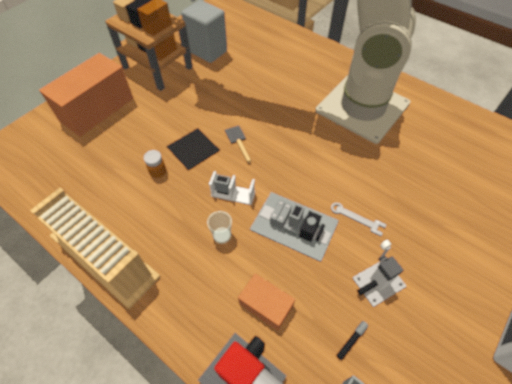

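View pics/side0.png

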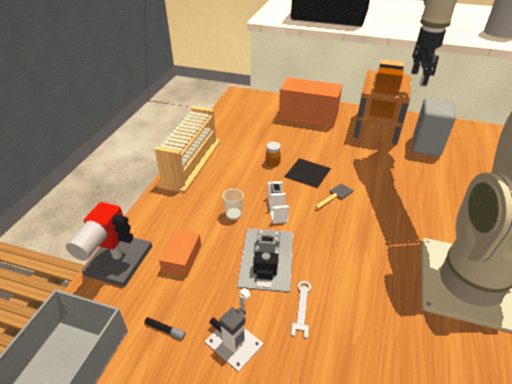

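Scene: mat at (193,148), rack (232,188), relay base (296,225), roller (386,244). Side: mat (308,172), rack (278,202), base (267,258), roller (244,295). I'll triangulate these roughly first.

```bash
cat > h.py <<'E'
from workcell import manip, cams
import cv2,numpy as np
from scipy.spatial.transform import Rotation as R
def rays(p,uv):
    uv=np.atleast_2d(np.array(uv,float))
    d=np.c_[(uv[:,0]-p["cx"])/p["fx"],-(uv[:,1]-p["cy"])/p["fy"],-np.ones(len(uv))]
    r=p["rotation"]; M=np.array(r) if np.shape(r)==(3,3) else R.from_quat(r).as_matrix()
    return np.array(p["xyz"]),d@M.T
def plane(p,uv,z):
    o,d=rays(p,uv); return o+d*((z-o[2])/d[:,2])[:,None]
def tri(obs):
    A=np.zeros((3,3));b=np.zeros(3);L=[]
    for p,uv in obs:
        o,d=rays(p,uv);d=d[0]/np.linalg.norm(d[0]);P=np.eye(3)-np.outer(d,d);A+=P;b+=P@o;L.append((P,o))
    x=np.linalg.solve(A,b);return x,[float(np.linalg.norm(P@(x-o))) for P,o in L]
def proj(p,X):
    M=R.from_quat(p["rotation"]).as_matrix();c=(np.atleast_2d(X)-p["xyz"])@M
    return np.c_[p["cx"]-p["fx"]*c[:,0]/c[:,2],p["cy"]+p["fy"]*c[:,1]/c[:,2]]
E
python3 - <<'E'
from h import *
S=cams.camera_params("scene");D=cams.camera_params("side")
for n,a,b in [("roller",(386,244),(244,295)),("mat",(193,148),(308,172)),("rack",(232,186),(278,200)),("lid jar",(152,156),(273,147)),("firebrick",(268,296),(183,245))]:
    x,e=tri([(S,a),(D,b)]);print(n,x.round(3),np.round(e,4))
a=cv2.imread("pics/scene0.png");b=cv2.imread("pics/side0.png")
def dark(im):
    m=(im.max(2)<45).astype(np.uint8);n,l,s,c=cv2.connectedComponentsWithStats(m)
    print([(s[i].tolist(),c[i].round(1).tolist()) for i in range(1,n) if s[i,4]>40])
dark(a);dark(b)
W=cams.camera_params("wrist");print(W)
A=cv2.resize(a[165:310,200:410],None,fx=3.8,fy=3.8,interpolation=2)
cv2.imwrite("pics/c1.png",A)
B=cv2.resize(b[150:350,180:350],None,fx=3,fy=3,interpolation=2)
cv2.imwrite("pics/c2.png",B)
E
```

```text
roller [0.488 0.293 0.141] [0.0014 0.0014]
mat [ 0.475 -0.319  0.   ] [0. 0.]
rack [ 0.525 -0.119  0.034] [0.0006 0.0006]
lid jar [ 0.601 -0.341  0.063] [0.0036 0.0036]
firebrick [0.708 0.142 0.05 ] [0.0025 0.0025]
[([127, 5, 14, 22, 162], [133.5, 15.8]), ([300, 229, 13, 12, 94], [305.9, 234.6]), ([253, 342, 10, 15, 75], [258.4, 349.9])]
[([291, 0, 78, 26, 1662], [330.6, 10.7]), ([413, 29, 32, 55, 751], [426.5, 51.0]), ([113, 216, 19, 26, 317], [122.2, 228.7]), ([254, 260, 23, 19, 294], [264.8, 269.3]), ([146, 319, 25, 14, 125], [157.9, 325.2]), ([211, 319, 9, 12, 48], [215.4, 324.0])]
{'fx': 296.8000554650339, 'fy': 296.8000554650339, 'cx': 256.8942572825326, 'cy': 190.4315311277063, 'xyz': array([ 0.25698659, -0.57323642,  0.37183847]), 'rotation': array([-0.10920313,  0.08057903, -0.58389219,  0.80040715])}
```

View pics/c2.png

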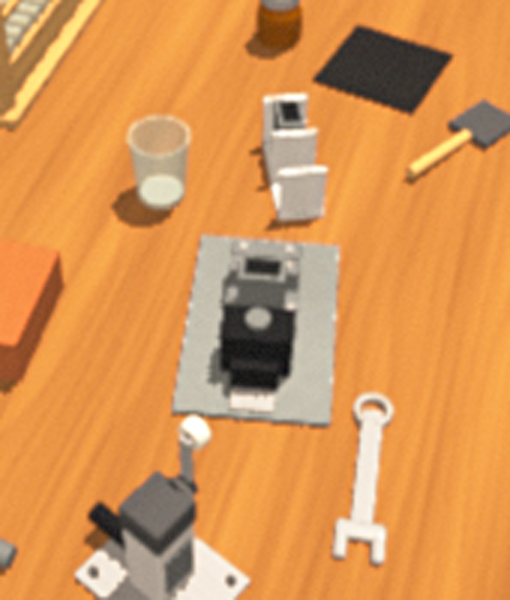

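View pics/c1.png

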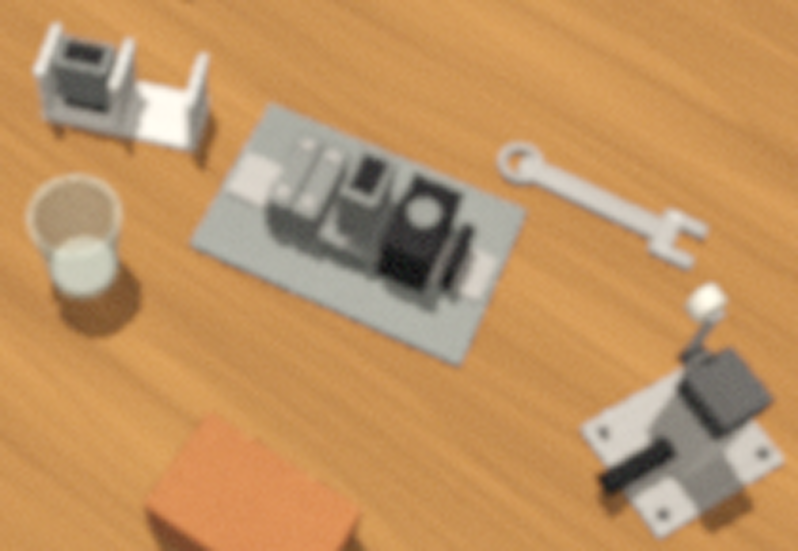

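Crops: roller c1 (706,301)/c2 (195,432); relay's dark top recess c1 (371,174)/c2 (264,266); the empty bay is the +y one of the rack; the base, mat and plate corners are all clear.

```bash
python3 - <<'E'
from h import *
S=cams.camera_params("scene");D=cams.camera_params("side")
c1=lambda u,v:(200+(u+.5)/3.8-.5,165+(v+.5)/3.8-.5); c2=lambda u,v:(180+(u+.5)/3-.5,150+(v+.5)/3-.5)
L={"roller":((706,301),(195,432)),"relaytop":((371,174),(264,266)),
"b near-":((270,103),(341,247)),"b near+":((525,208),(330,424)),"b far+":((460,364),(174,412)),"b far-":((190,244),(203,236)),
"knob":((425,210),(258,317)),
"w3 n":((207,57),(326,167)),"w3 f":((190,100),(277,182)),"w2 n":((131,42),(316,130)),"w2 f":((115,88),(273,137)),
"nbr":((84,53),(290,112)),
"head n":((728,350),(194,512)),"head c1":((683,388),(164,475)),"head c2":((772,397),(147,520)),"head c0":((726,432),(121,502)),
"plate a":((783,462),(76,575)),"hole":((763,454),(94,572))}
for n,(a,b) in L.items():
    x,e=tri([(S,c1(*a)),(D,c2(*b))]);print(n,x.round(4),np.round(e[0],4))
print("plate", plane(S,[c1(582,430),c1(660,540),c1(783,462)],.004).round(4))
for n in("scene","side"):
    im=cv2.imread(f"pics/{n}0.png");m=(im.max(2)<70).astype(np.uint8);m=cv2.morphologyEx(m,cv2.MORPH_CLOSE,np.ones((3,3)))
    p={"scene":S,"side":D}[n];k=(193,148) if n=="scene" else (308,172)
    _,l=cv2.connectedComponents(m);q=(l==l[k[1],k[0]]).astype(np.uint8);r=cv2.findContours(q,0,2)[0][0]
    box=cv2.approxPolyDP(r,6,True)[:,0];X=plane(p,box,.004);print("mat",l[k[1],k[0]],X[:,:2].round(3).tolist(),X.mean(0).round(4))
E
```

```text
roller [0.4876 0.2911 0.1416] 0.0003
relaytop [0.5011 0.0766 0.077 ] 0.0001
b near- [ 0.4569 -0.0363  0.0014] 0.0003
b near+ [0.4187 0.1594 0.0035] 0.0011
b far+ [0.5439 0.1859 0.0009] 0.0003
b far- [ 0.5843 -0.01    0.0017] 0.0
knob [0.4935 0.1164 0.0604] 0.0007
w3 n [ 0.4849 -0.0732  0.0617] 0.0009
w3 f [ 0.5221 -0.0571  0.0535] 0.0063
w2 n [ 0.5071 -0.1243  0.0596] 0.0005
w2 f [ 0.544  -0.1076  0.0565] 0.0013
nbr [ 0.537  -0.1418  0.0618] 0.0008
head n [0.4791 0.3178 0.0914] 0.0017
head c1 [0.5117 0.303  0.0911] 0.0051
head c2 [0.5021 0.3481 0.1155] 0.0002
head c0 [0.5281 0.336  0.1024] 0.0028
plate a [0.5309 0.3796 0.0978] 0.0102
hole [0.5253 0.3689 0.0838] 0.0086
plate [[0.5349 0.2719 0.004 ]
 [0.5666 0.3449 0.004 ]
 [0.475  0.3827 0.004 ]]
mat 15 [[0.415, -0.357], [0.516, -0.38], [0.541, -0.276], [0.438, -0.254]] [ 0.4773 -0.3167  0.004 ]
mat 9 [[0.539, -0.277], [0.432, -0.252], [0.411, -0.352], [0.517, -0.371]] [ 0.4748 -0.3131  0.004 ]
```

```bash
cat >> h.py <<'E'
def rel(pos,yaw,pos0=None,q0=None,lean=0):
    """turn (deg) and shift in present tool axes to get TCP to pos, tool down, tool x at azimuth yaw (deg), lean rad about tool y"""
    o=manip.get_obs();p0=o["position"] if pos0 is None else np.array(pos0);R0=R.from_quat(o["ee_rot"] if q0 is None else q0)
    c,s=np.cos(np.radians(yaw)),np.sin(np.radians(yaw))
    R1=R.from_matrix(np.array([[c,s,0],[s,-c,0],[0,0,-1]]))*R.from_rotvec([0,lean,0])
    return np.r_[(R0.inv()*R1).as_rotvec(degrees=True).round(2),R0.inv().apply(np.array(pos)-p0).round(4)].tolist()
E
python3 - <<'E'
from h import *
print(rel([.5,-.14,.24],12))
W=cams.camera_params("wrist");print(R.from_quat(W["rotation"]).apply([0,0,-1]))
E
```

```text
[-0.05, 0.06, -84.19, -0.3385, -0.4332, -0.0354]
[-0.25651777 -0.080715   -0.96316339]
```

move_arm --pt "0 0 0 0 0 -0.05 0.0" --pt "0 0 0 0 0 -0.1 0.0" --pt "-0.05 0.06 -84.2 -0.3385 -0.433 -0.1 0" --pt "-0.05 0.06 -84.2 -0.3385 -0.433 -0.1 0" --pt "-0.05 0.06 -84.2 -0.3385 -0.433 -0.1 0" --pt "-0.05 0.06 -84.2 -0.3385 -0.433 -0.1 0" --pt "-0.05 0.06 -84.2 -0.3385 -0.433 -0.1 0" --pt "-0.05 0.06 -84.2 -0.3385 -0.433 -0.1 0" --pt "-0.05 0.06 -84.2 -0.3385 -0.433 -0.1 0" --pt "-0.05 0.06 -84.2 -0.3385 -0.433 -0.1 0" --grip_force 60

```text
clock: 1.1
position: [0.4164, -0.2622, 0.3048]
ee_rot: [1.0, -0.027, 0.0, 0.001]
ft_force: [0.5, 0.4, 0.7]
grip_width: -0.001
```

```bash
python3 - <<'E'
from h import *
print(rel([.5,-.14,.24],12))
E
```

```text
[0.08, 0.0, -15.09, 0.0768, -0.1267, 0.0647]
```

move_arm --pt "0.08 0 -15.1 0.077 -0.127 0.065 0" --pt "0.08 0 -15.1 0.077 -0.127 0.065 0" --pt "0.08 0 -15.1 0.077 -0.127 0.065 0" --pt "0.08 0 -15.1 0.077 -0.127 0.065 0" --pt "0.08 0 -15.1 0.077 -0.127 0.065 0" --pt "0.08 0 -15.1 0.077 -0.127 0.065 0" --pt "0.08 0 -15.1 0.077 -0.127 0.065 0" --pt "0.08 0 -15.1 0.077 -0.127 0.065 0"

```text
clock: 1.9
position: [0.5, -0.1437, 0.2404]
ee_rot: [0.995, 0.1, 0.0, 0.0]
ft_force: [0.7, 0.3, 0.3]
grip_width: -0.0
```

```bash
cat >> h.py <<'E'
import json
def snap(n):
    p=cams.camera_params("wrist");im=cams.camera("wrist");cv2.imwrite(f"pics/{n}.png",im[:,:,::-1])
    json.dump({k:np.array(v).tolist() for k,v in p.items()},open(f"pics/{n}.json","w"))
def load(n): return json.load(open(f"pics/{n}.json"))
E
python3 - <<'E'
from h import *
snap("w1");print(manip.get_obs()["position"]);print(rel([.5,.06,.24],12))
E
```

```text
[ 0.50008874 -0.14333353  0.24033747]
[0.03, -0.04, -0.46, 0.0406, -0.1992, 0.0003]
```

move_arm --pt "0 0 -0.46 0.041 -0.2 0 0" --pt "0 0 -0.46 0.041 -0.2 0 0" --pt "0 0 -0.46 0.041 -0.2 0 0" --pt "0 0 -0.46 0.041 -0.2 0 0" --pt "0 0 -0.46 0.041 -0.2 0 0" --pt "0 0 -0.46 0.041 -0.2 0 0" --pt "0 0 -0.46 0.041 -0.2 0 0"

```text
clock: 2.65
position: [0.5003, 0.0603, 0.2399]
ee_rot: [0.995, 0.105, 0.0, 0.0]
ft_force: [-0.2, -1.1, -0.5]
grip_width: -0.003
```

```bash
python3 - <<'E'
from h import *
snap("w2");print(manip.get_obs()["position"])
a=cv2.imread("pics/w1.png");b=cv2.imread("pics/w2.png")
# stack
cv2.imwrite("pics/w12.png",np.vstack([a[60:360],b[60:360]])) 
E
```

```text
[0.50029078 0.06005311 0.23982287]
```

View pics/w12.png

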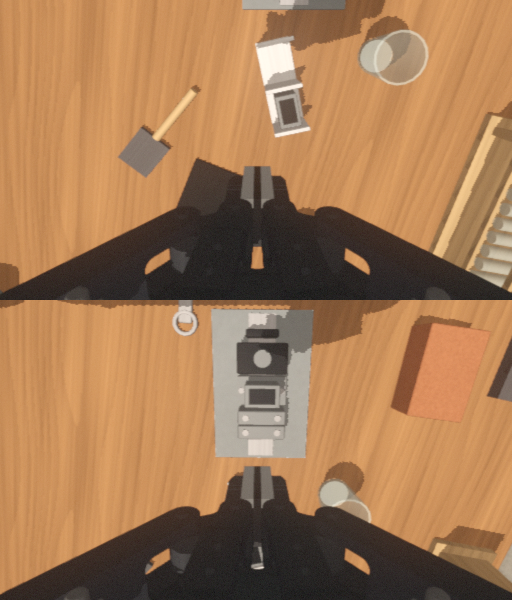

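w1 (row = shown+60): rack at (275,88), mat beneath the gripper, paddle left. w2 (row = shown−240): relay recess at (262,156), knobbed module at (262,118). I'll zoom in for exact corners.

```bash
python3 - <<'E'
from h import *
a=cv2.imread("pics/w1.png");b=cv2.imread("pics/w2.png")
A=cv2.resize(a[90:205,245:320],None,fx=5,fy=5,interpolation=2);B=cv2.resize(b[60:175,225:305],None,fx=5,fy=5,interpolation=2)
cv2.imwrite("pics/z.png",np.hstack([A,B]))
E
```

```text
(no output)
```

View pics/z.png

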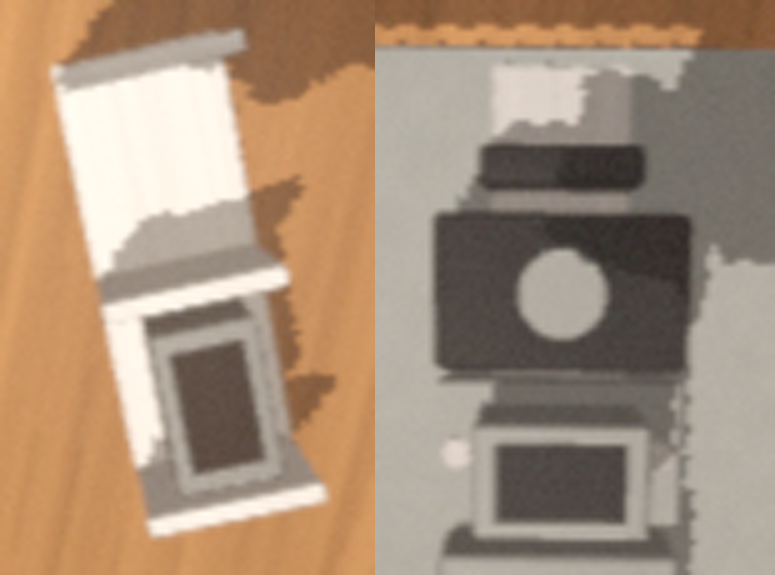

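```bash
python3 - <<'E'
from h import *
p1=load("w1");p2=load("w2");S=cams.camera_params("scene");D=cams.camera_params("side")
a=lambda L:[(245+(u+.5)/5-.5,90+(v+.5)/5-.5) for u,v in L]; b=lambda L:[(225+(u-375+.5)/5-.5,60+(v+.5)/5-.5) for u,v in L]
ang=lambda d:np.degrees(np.arctan2(d[1],d[0])).round(1)
T=plane(p2,b([(470,428),(648,430),(648,540),(473,538)]),.076);print("relay",T[:,:2].round(4).tolist(),T.mean(0).round(4),"x",np.linalg.norm(T[1]-T[0]),ang(T[1]-T[0]),ang(T[2]-T[3]),"y",np.linalg.norm(T[0]-T[3]),ang(T[0]-T[3]))
c1=lambda u,v:(200+(u+.5)/3.8-.5,165+(v+.5)/3.8-.5); c2=lambda u,v:(180+(u+.5)/3-.5,150+(v+.5)/3-.5)
print("3 view relay",tri([(p2,b([(562,484)])),(S,c1(371,174)),(D,c2(264,266))]))
N=plane(p1,a([(160,353),(257,333),(280,475),(185,495)]),.063);print("nbr",N[:,:2].round(4).tolist(),N.mean(0).round(4),ang(N[1]-N[0]),ang(N[2]-N[3]),ang(N[0]-N[3]),ang(N[1]-N[2]),np.linalg.norm(N[0]-N[3]),np.linalg.norm(N[1]-N[0]))
print("3 view nbr",tri([(p1,a([(221,415)])),(S,c1(84,53)),(D,c2(290,112))]))
w2=plane(p1,a([(103,312),(288,276)]),.06);w1=plane(p1,a([(150,527),(325,493)]),.06);w3=plane(p1,a([(55,70),(242,35)]),.06)
for n,w in(("w1",w1),("w2",w2),("w3",w3)):print(n,w.mean(0).round(4),ang(w[1]-w[0]),np.linalg.norm(w[1]-w[0]))
print("wall yaw y", ang(w2.mean(0)-w1.mean(0)),np.linalg.norm(w2.mean(0)-w1.mean(0)), ang(w3.mean(0)-w1.mean(0)))
f=plane(p1,a([(98,278),(57,85),(225,65)]),.005);print("floor",f.round(4).tolist(),ang(f[1]-f[0]),ang(f[2]-f[1]),np.linalg.norm(f[2]-f[1]))
E
```

```text
relay [[0.4811, 0.0853], [0.5199, 0.0931], [0.5256, 0.0688], [0.4866, 0.0611]] [0.5033 0.0771 0.076 ] x 0.03961151885348087 11.3 11.3 y 0.024868403143999327 102.8
3 view relay (array([0.50213007, 0.07726985, 0.07812525]), [0.0015855656137424951, 0.0004146121105460106, 0.0013215862674006])
nbr [[0.5221, -0.1298], [0.5434, -0.1207], [0.5568, -0.153], [0.5355, -0.1623]] [ 0.5394 -0.1414  0.063 ] 23.3 23.8 112.4 112.6 0.03518719945115331 0.023091497965997177
3 view nbr (array([ 0.53800038, -0.14126673,  0.06285376]), [0.0015623460377864112, 0.001155167296155202, 0.0013009797396579849])
w1 [ 0.5493 -0.1643  0.06  ] 22.9 0.04326005211640554
w2 [ 0.5275 -0.115   0.06  ] 22.5 0.04394800813080804
w3 [ 0.5051 -0.0643  0.06  ] 21.7 0.042517803188135354
wall yaw y 113.8 0.05384872662527204 113.8
floor [[0.5071, -0.1222, 0.005], [0.4863, -0.0752, 0.005], [0.5282, -0.0615, 0.005]] 113.9 18.0 0.0440462191420522
```

```bash
python3 - <<'E'
from h import *
print(rel([.4524,.3017,.24],67))
E
```

```text
[0.02, 0.01, -55.04, 0.0032, -0.2463, -0.0003]
```

move_arm --pt "0 0 -55 0.003 -0.246 0 0" --pt "0 0 -55 0.003 -0.246 0 0" --pt "0 0 -55 0.003 -0.246 0 0" --pt "0 0 -55 0.003 -0.246 0 0" --pt "0 0 -55 0.003 -0.246 0 0" --pt "0 0 -55 0.003 -0.246 0 0" --pt "0 0 -55 0.003 -0.246 0 0" --pt "0 0 -55 0.003 -0.246 0 0" --pt "0 0 -55 0.003 -0.246 0 0" --pt "0 0 -55 0.003 -0.246 0 0"

```text
clock: 3.7
position: [0.4519, 0.3023, 0.2399]
ee_rot: [0.834, 0.551, 0.0, 0.0]
ft_force: [-0.8, 0.4, 0.0]
grip_width: 0.002
```

```bash
python3 - <<'E'
from h import *
print(rel([.4524,.3017,.125],67),manip.get_obs()["position"])
E
```

```text
[0.02, -0.0, -0.08, -0.0004, 0.0006, 0.1149] [0.4519479  0.30226756 0.23989731]
```

move_arm --pt "0 0 0 0 0 0.05 0" --pt "0 0 0 0 0 0.09 0" --pt "0 0 0 0 0 0.115 0" --pt "0 0 0 0 0 0.115 0" --pt "0 0 0 0 0.005 0.115 0" --pt "0 0 0 0 0.01 0.115 0" --pt "0 0 0 0 0.01 0.115 0" --pt "0 0 0 0 0.01 0.115 0"

```text
clock: 4.5
position: [0.4613, 0.2996, 0.1259]
ee_rot: [0.834, 0.552, 0.001, -0.0]
ft_force: [-0.0, 0.4, 0.1]
grip_width: 0.004
```

move_arm --pt "0 0 0 0 0.004 0 0" --pt "0 0 0 0 0.008 0 0" --pt "0 0 0 0 0.012 0 0" --pt "0 0 0 0 0.015 0 0" --pt "0 0 0 0 0.015 0 0" --pt "0 0 0 0 0.015 0 0" --pt "0 0 0 0 0.015 0 0"

```text
clock: 5.2
position: [0.4742, 0.2937, 0.1249]
ee_rot: [0.833, 0.553, 0.0, -0.0]
ft_force: [0.0, 0.5, 0.2]
grip_width: -0.001
```

```bash
python3 - <<'E'
from h import *
o=manip.get_obs();print(o["position"],o["ft_force"],"along",o["ft_force"]@[.92,-.39,0])
im=cams.camera("side")[:,:,::-1];im2=cams.camera("scene")[:,:,::-1]
cv2.imwrite("pics/p1.png",np.hstack([cv2.resize(im[250:370,190:290],None,fx=4,fy=4,interpolation=2),cv2.resize(im2[210:330,330:430],None,fx=4,fy=4,interpolation=2)]))
E
```

```text
[0.47420595 0.29366901 0.12491152] [0.02800972 0.52339205 0.22256712] along -0.17835395447580255
```

View pics/p1.png

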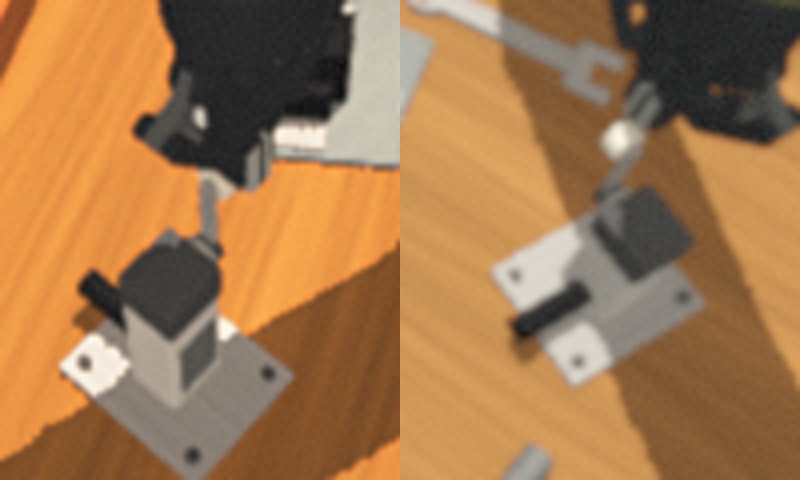

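The roller at about (385,244) in the scene view hasn't moved, and the finger is just behind it with no force. I'll advance in small steps and track the white blob.

move_arm --pt "0 0 0 0 0.005 0 0" --pt "0 0 0 0 0.01 0 0" --pt "0 0 0 0 0.01 0 0" --pt "0 0 0 0 0.01 0 0"

```text
clock: 5.7
position: [0.4837, 0.2899, 0.1251]
ee_rot: [0.833, 0.553, 0.0, -0.0]
ft_force: [-1.6, 0.5, 4.6]
grip_width: 0.001
```

```bash
cat >> h.py <<'E'
def roller(im,win):
    x0,x1,y0,y1=win;g=im[y0:y1,x0:x1].astype(int);m=((g.min(2)>150)&(g.max(2)-g.min(2)<45)).astype(np.uint8)
    n,l,s,c=cv2.connectedComponentsWithStats(m);return [(s[i,4].item(),(c[i]+[x0,y0]).round(1).tolist()) for i in range(1,n) if s[i,4]>12]
def rol():
    o=manip.get_obs();d=o["position"]-[.4876,.2911,.1416];print("u",d@[.92,-.39,0],"lat",d@[.39,.92,0],"F",o["ft_force"].round(2),"Fu",o["ft_force"]@[.92,-.39,0])
    print(roller(cams.camera("scene"),(365,405,225,265)),roller(cams.camera("side"),(220,265,280,312)))
E
python3 - <<'E'
from h import *
print(roller(cv2.imread("pics/scene0.png"),(365,405,225,265)),roller(cv2.imread("pics/side0.png"),(220,265,280,312)))
rol()
S=cams.camera_params("scene");D=cams.camera_params("side")
for t in(0,.3,.45,.6,.75):
    X=np.array([.4876,.2911,.0916])+.05*np.array([.92*np.sin(t),-.39*np.sin(t),np.cos(t)]);print(t,proj(S,X).round(1),proj(D,X).round(1))
E
```

```text
[(69, [374.7, 228.8]), (62, [385.6, 244.3])] [(190, [251.0, 283.7]), (58, [244.7, 293.4])]
u -0.0031348742299079375 lat -0.0026733403996452 F [-1.64  0.5   4.64] Fu -1.7080541460118652
[(17, [384.0, 245.5])] [(72, [259.5, 284.5]), (13, [245.0, 296.0])]
0 [[385.5 244. ]] [[244.8 293.6]]
0.3 [[379.8 247.5]] [[239.4 290.2]]
0.45 [[376.9 249.5]] [[236.9 289.1]]
0.6 [[374.1 251.5]] [[234.6 288.5]]
0.75 [[371.3 253.6]] [[232.6 288.3]]
```

```bash
python3 - <<'E'
from h import *
S=cams.camera_params("scene");D=cams.camera_params("side")
T=np.array([.4742,.2937,.125]);u=np.array([.92,-.39,0]);v=np.array([.39,.92,0])
for du,dv,dz in [(0,0,0),(.011,0,0),(-.011,0,0),(.011,.012,0),(.011,-.012,0),(.011,0,.026),(-.011,0,.026)]:
    X=T+u*du+v*dv+[0,0,dz];s=proj(S,X)[0];d=proj(D,X)[0]
    print((du,dv,dz),"L",((d-[190,250])*4).round(),"R",((s-[330,210])*4+[400,0]).round())
E
```

```text
(0, 0, 0) L [243. 205.] R [629. 134.]
(0.011, 0, 0) L [227. 193.] R [613. 143.]
(-0.011, 0, 0) L [260. 217.] R [644. 125.]
(0.011, 0.012, 0) L [211. 208.] R [627. 160.]
(0.011, -0.012, 0) L [243. 177.] R [599. 125.]
(0.011, 0, 0.026) L [226. 162.] R [627. 122.]
(-0.011, 0, 0.026) L [260. 187.] R [659. 104.]
```

```bash
python3 - <<'E'
from h import *
p=load("w2");T=np.array([.5003,.0601,.2398]);y=np.array([np.sin(np.radians(12)),-np.cos(np.radians(12)),0])
for dy in(-.011,0,.011):
  for dz in(0,.013,.026): print(dy,dz,proj(p,T+y*dy+[0,0,dz]).round(1))
E
```

```text
-0.011 0 [[254.9 208.5]]
-0.011 0.013 [[254.8 216.2]]
-0.011 0.026 [[254.6 225.1]]
0 0 [[254.9 225.6]]
0 0.013 [[254.8 234.5]]
0 0.026 [[254.6 244.7]]
0.011 0 [[255.  242.3]]
0.011 0.013 [[254.9 252.1]]
0.011 0.026 [[254.7 263.6]]
```

move_arm --pt "0 0 0 0 -0.02 0 0" --pt "0 0 0 0 -0.04 0 0" --pt "0 0 0 0 -0.04 0 0" --pt "0 0 0 0 -0.04 0.015 0" --pt "0 0 0 0 -0.04 0.017 0" --pt "0 0 0 0 -0.04 0.017 0"

```text
clock: 6.4
position: [0.4464, 0.3046, 0.1069]
ee_rot: [0.833, 0.553, -0.001, -0.0]
ft_force: [0.2, -0.0, -0.1]
grip_width: -0.001
```

```bash
python3 - <<'E'
from h import *
rol()
S=cams.camera_params("scene");D=cams.camera_params("side");o=manip.get_obs()["position"];print(o)
a=cams.camera("side")[:,:,::-1].copy();b=cams.camera("scene")[:,:,::-1].copy()
A=cv2.resize(a[240:330,200:270],None,fx=5.7,fy=5.7,interpolation=2);B=cv2.resize(b[200:290,345:415],None,fx=5.7,fy=5.7,interpolation=2)
print((proj(D,o)-[200,240])*5.7,(proj(S,o)-[345,200])*5.7+[399,0])
cv2.imwrite("pics/p2.png",np.hstack([A,B]))
E
```

```text
u -0.04312100563485211 lat -0.003668594783423679 F [ 0.2  -0.03 -0.09] Fu 0.1914577474131525
[(70, [385.5, 244.2])] [(45, [240.9, 283.0])]
[0.44686946 0.30511592 0.10776821]
[[353.97051369 423.66025416]] [[684.44258033 233.20231819]]
```

View pics/p2.png

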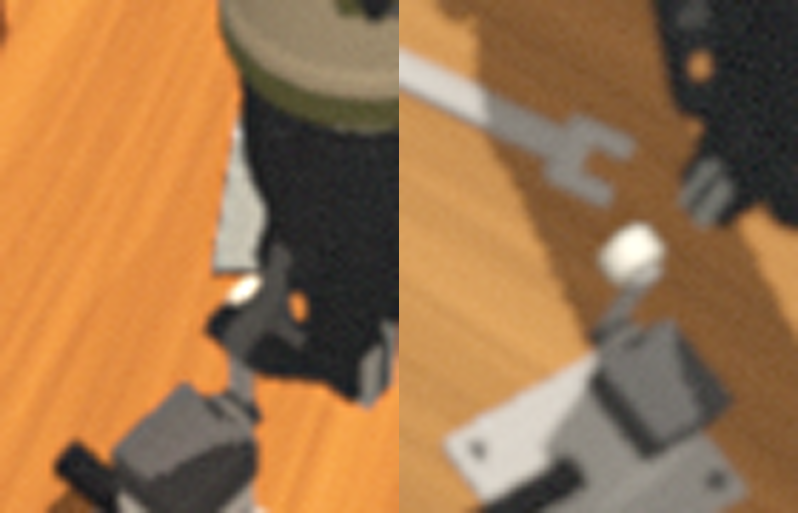

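```bash
python3 - <<'E'
from h import *
S=cams.camera_params("scene");D=cams.camera_params("side");o=np.array([.44687,.30512,.10777])
x,e=tri([(D,(200+366/5.7,240+403/5.7)),(S,(345+(712-399)/5.7,200+225/5.7))]);print(x,e,(x-o)@[.92,-.39,0],(x-o)@[.39,.92,0])
u=np.array([.92,-.39,0]);v=np.array([.39,.92,0])
for z in(0,.012,.025):
  for du in(-.011,.011):
    for dv in(-.008,.008):
      X=o+u*du+v*dv+[0,0,z];print(z,du,dv,((proj(D,X)-[200,240])*5.7).round(),((proj(S,X)-[345,200])*5.7+[399,0]).round())
E
```

```text
[0.44436032 0.30906074 0.12387489] [0.0034460611984146023, 0.0034460611984144887] -0.0038457920858952018 0.0026467112756042074
0 -0.011 -0.008 [[393. 426.]] [[692. 205.]]
0 -0.011 0.008 [[364. 457.]] [[719. 237.]]
0 0.011 -0.008 [[345. 391.]] [[650. 229.]]
0 0.011 0.008 [[315. 421.]] [[676. 262.]]
0.012 -0.011 -0.008 [[393. 407.]] [[702. 192.]]
0.012 -0.011 0.008 [[364. 438.]] [[729. 224.]]
0.012 0.011 -0.008 [[345. 372.]] [[659. 216.]]
0.012 0.011 0.008 [[315. 402.]] [[686. 249.]]
0.025 -0.011 -0.008 [[394. 386.]] [[713. 177.]]
0.025 -0.011 0.008 [[365. 417.]] [[740. 209.]]
0.025 0.011 -0.008 [[345. 351.]] [[669. 201.]]
0.025 0.011 0.008 [[316. 381.]] [[696. 234.]]
```

Shut fingertips really end about 26 mm behind the nominal TCP (all cameras and the contact agree). I'll lower by 8 mm and push again.

move_arm --pt "0 0 0 0 0 0.008 0" --pt "0 0 0 0 0.008 0.008 0" --pt "0 0 0 0 0.016 0.008 0" --pt "0 0 0 0 0.02 0.008 0" --pt "0 0 0 0 0.024 0.008 0" --pt "0 0 0 0 0.028 0.008 0" --pt "0 0 0 0 0.032 0.008 0" --pt "0 0 0 0 0.032 0.008 0" --pt "0 0 0 0 0.032 0.008 0"

```text
clock: 7.5
position: [0.4761, 0.2931, 0.1001]
ee_rot: [0.833, 0.553, 0.0, -0.0]
ft_force: [-2.8, 1.4, 2.0]
grip_width: 0.005
```

```bash
python3 - <<'E'
from h import *
rol();print(manip.get_obs()["position"])
E
```

```text
u -0.01139813375381973 lat -0.0026252665925850607 F [-2.8   1.45  1.99] Fu -3.140516925144018
[(54, [381.5, 246.0])] [(30, [262.0, 285.2])]
[0.4760026  0.29314035 0.10004398]
```

Contact as predicted (t≈0.21). On to about 0.6.

move_arm --pt "0 0 0 0 0.004 0 0" --pt "0 0 0 0 0.008 0 0" --pt "0 0 0 0 0.012 0 0" --pt "0 0 0 0 0.015 0 0" --pt "0 0 0 0 0.017 0 0" --pt "0 0 0 0 0.017 0 0" --pt "0 0 0 0 0.017 0 0"

```text
clock: 8.3
position: [0.4908, 0.286, 0.0988]
ee_rot: [0.833, 0.553, -0.001, -0.001]
ft_force: [-5.5, 4.0, -4.1]
grip_width: -0.004
```

```bash
python3 - <<'E'
from h import *
rol()
E
```

```text
u 0.004891587141931208 lat -0.003427323041538677 F [-5.48  4.04 -4.12] Fu -6.6188796918217525
[(54, [374.7, 250.3])] [(83, [258.8, 284.5])]
```

move_arm --pt "0 0 0 0 -0.02 0 0" --pt "0 0 0 0 -0.05 0 0" --pt "0 0 0 0 -0.06 0 0" --pt "0 0 0 0 -0.06 -0.05 0.05" --pt "0 0 0 0 -0.06 -0.1 0.07" --pt "0 0 0 0 -0.06 -0.12 0.07" --pt "0 0 0 0 -0.06 -0.12 0.07" --pt "0 0 0 0 -0.06 -0.12 0.07"

```text
clock: 9.2
position: [0.4376, 0.3086, 0.2197]
ee_rot: [0.834, 0.552, 0.0, 0.0]
ft_force: [-0.4, -0.0, -1.2]
grip_width: 0.82
```

```bash
python3 - <<'E'
from h import *
rol();print(manip.get_obs()["position"],rel([.5027,.0772,.2],11.5))
E
```

```text
u -0.05282394085632531 lat -0.0034336952954975106 F [-0.45 -0.04 -1.17] Fu -0.39770942533984666
[(60, [373.8, 228.6]), (67, [385.7, 244.2])] [(69, [242.8, 283.5]), (33, [262.3, 284.6]), (62, [244.7, 293.4])]
[0.43675057 0.30852666 0.21870138] [-0.0, 0.08, 55.57, -0.1873, 0.1509, 0.0188]
```

move_arm --pt "0 0 55.6 -0.187 0.151 0 0.07" --pt "0 0 55.6 -0.187 0.151 0 0.07" --pt "0 0 55.6 -0.187 0.151 0 0.07" --pt "0 0 55.6 -0.187 0.151 0 0.07" --pt "0 0 55.6 -0.187 0.151 0 0.07" --pt "0 0 55.6 -0.187 0.151 0 0.07" --pt "0 0 55.6 -0.187 0.151 0 0.07" --pt "0 0 55.6 -0.187 0.151 0 0.07" --pt "0 0 55.6 -0.187 0.151 0 0.07"

```text
clock: 10.2
position: [0.5027, 0.0785, 0.2191]
ee_rot: [0.995, 0.102, -0.001, -0.0]
ft_force: [-0.5, 0.0, 0.9]
grip_width: 0.821
```

```bash
python3 - <<'E'
from h import *
print(manip.get_obs()["position"],rel([.5027,.0772,.06],11.5))
E
```

```text
[0.50267099 0.07845582 0.21911287] [-0.02, 0.06, 0.18, -0.0001, 0.0013, 0.1591]
```

move_arm --pt "0 0 0 0 0.001 0.05 0.07" --pt "0 0 0 0 0.001 0.1 0.07" --pt "0 0 0 0 0.001 0.14 0.07" --pt "0 0 0 0 0.001 0.16 0.07" --pt "0 0 0 0 0.001 0.18 0.07" --pt "0 0 0 0 0.001 0.18 0.07" --pt "0 0 0 0 0.001 0.18 0.07"

```text
clock: 10.9
position: [0.5032, 0.0779, 0.0401]
ee_rot: [0.995, 0.101, -0.0, -0.0]
ft_force: [-0.5, 0.2, 0.8]
grip_width: 0.82
```

```bash
python3 - <<'E'
from h import *
o=manip.get_obs();print(o["position"],o["ft_force"],rel([.5027,.0772,.04],11.5))
S=cams.camera_params("scene");D=cams.camera_params("side");o=o["position"]
a=cams.camera("side")[:,:,::-1];b=cams.camera("scene")[:,:,::-1]
cv2.imwrite("pics/g1.png",np.hstack([cv2.resize(a[200:300,225:305],None,fx=5,fy=5,interpolation=2),cv2.resize(b[175:275,260:340],None,fx=5,fy=5,interpolation=2)]))
x=np.array([np.cos(.2),np.sin(.2),0]);y=np.array([-x[1],x[0],0])
for dx in(-.035,.035):
  for dz in(0,.013,.036):
    X=o+x*dx+[0,0,dz];print(dx,dz,((proj(D,X)-[225,200])*5).round(),((proj(S,X)-[260,175])*5+[400,0]).round())
E
```

```text
[0.50315172 0.07790715 0.04009371] [-0.51206555  0.1518276   0.78544408] [-0.04, 0.02, 0.13, -0.0006, 0.0006, 0.0001]
-0.035 0 [[275. 248.]] [[606. 165.]]
-0.035 0.013 [[276. 231.]] [[609. 152.]]
-0.035 0.036 [[278. 200.]] [[613. 128.]]
0.035 0 [[139. 236.]] [[552. 272.]]
0.035 0.013 [[139. 219.]] [[554. 260.]]
0.035 0.036 [[139. 189.]] [[558. 238.]]
```

View pics/g1.png

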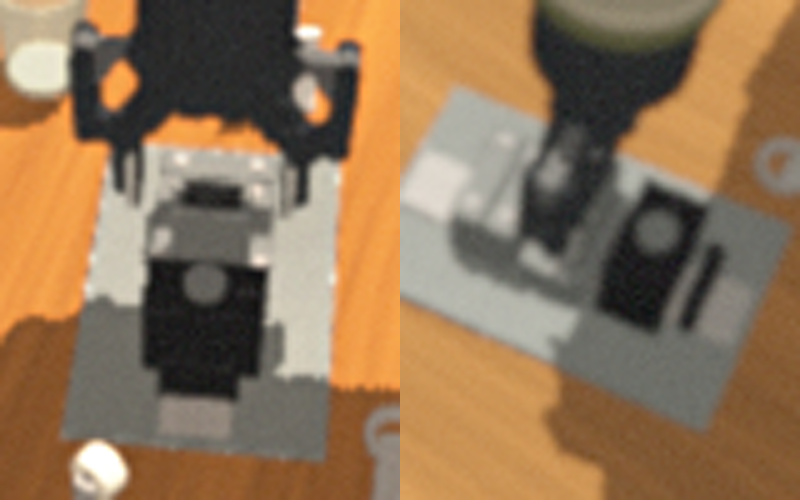

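Tips (left view rows ≈204) sit about 29 mm above the nominal TCP at this opening, and straddle the relay evenly. I'll lower until the tips are at about 42 mm, then close.

move_arm --pt "0 0 0 -0.0005 0.0005 0.01 0.07" --pt "0 0 0 -0.0005 0.0005 0.02 0.07" --pt "0 0 0 -0.0005 0.0005 0.028 0.07" --pt "0 0 0 -0.0005 0.0005 0.028 0.07" --pt "0 0 0 -0.0005 0.0005 0.028 0.07"

```text
clock: 11.5
position: [0.5027, 0.0771, 0.0116]
ee_rot: [0.995, 0.101, -0.0, -0.0]
ft_force: [0.1, -1.2, -0.9]
grip_width: 0.823
```

move_arm --pt "0 0 0 0 0 0 0.03" --pt "0 0 0 0 0 0 0.03" --pt "0 0 0 0 0 0 0.03" --pt "0 0 0 0 0 0 0.03" --pt "0 0 0 0 0 0 0.03" --pt "0 0 0 0 0 0 0.03" --grip_force 60

```text
clock: 12.1
position: [0.5031, 0.077, 0.0123]
ee_rot: [0.995, 0.1, 0.0, -0.0]
ft_force: [-2.3, -0.2, 6.1]
grip_width: 0.462
```

```bash
python3 - <<'E'
from h import *
o=manip.get_obs();print(o["position"],o["ft_force"],o["torque"],o["grip_width"]*.0854)
# rocking: tool-frame shifts for lean th about foot edge pivot (tool y = -socket y)
p=np.array(o["position"]);h=p[2]-.018
for th in(.05,.1,.15,-.05,-.1,-.15):   # + : top towards robot, pivot at -x edge
    piv=np.array([-.017 if th>0 else .017,-h]) # (x,z) from TCP
    # rot about socket y by -th : x' = c x - s z ; z' = s x + c z
    c,s=np.cos(th),np.sin(th);r=-piv;x,z=c*r[0]-s*r[1],s*r[0]+c*r[1]
    print(th,"turn y",np.degrees(th).round(2),"shift x",round(x-r[0],4),"tool z",round(-(z-r[1]),4))
E
```

```text
[0.50306405 0.07699833 0.01232457] [-2.28069074 -0.17493755  6.05086535] [-0.03403911  0.49779611  0.03473605] 0.03945347689208629
0.05 turn y 2.86 shift x 0.0003 tool z -0.0009
0.1 turn y 5.73 shift x 0.0005 tool z -0.0017
0.15 turn y 8.59 shift x 0.0007 tool z -0.0026
-0.05 turn y -2.86 shift x -0.0003 tool z -0.0009
-0.1 turn y -5.73 shift x -0.0005 tool z -0.0017
-0.15 turn y -8.59 shift x -0.0007 tool z -0.0026
```

move_arm --pt "0 2 0 0.0002 0 -0.0006 0.03" --pt "0 4 0 0.0003 0 -0.0012 0.03" --pt "0 6 0 0.0005 0 -0.0018 0.03" --pt "0 7.5 0 0.0006 0 -0.0023 0.03" --pt "0 7.5 0 0.0006 0 -0.0023 0.03" --pt "0 7.5 0 0.0006 0 -0.0023 0.03" --pt "0 7.5 0 0.0006 0 -0.0023 0.03"

```text
clock: 12.8
position: [0.5037, 0.0771, 0.0144]
ee_rot: [0.993, 0.1, 0.065, -0.007]
ft_force: [-1.3, -0.9, 5.9]
grip_width: 0.459
```

```bash
python3 - <<'E'
from h import *
o=manip.get_obs();print(o["position"],o["ft_force"],o["torque"],o["grip_width"]*.0854,R.from_quat(o["ee_rot"]).as_matrix()[:,2])
a=cams.camera("side")[:,:,::-1];b=cams.camera("scene")[:,:,::-1]
cv2.imwrite("pics/g2.png",np.hstack([cv2.resize(a[200:300,225:305],None,fx=5,fy=5,interpolation=2),cv2.resize(b[175:275,260:340],None,fx=5,fy=5,interpolation=2)]))
E
```

```text
[0.50370429 0.07706497 0.01440776] [-1.25542771 -0.8604888   5.92004318] [-0.2012866   0.25096822 -0.03244328] 0.03922731545961579 [ 0.12762143  0.02612767 -0.99147875]
```

View pics/g2.png

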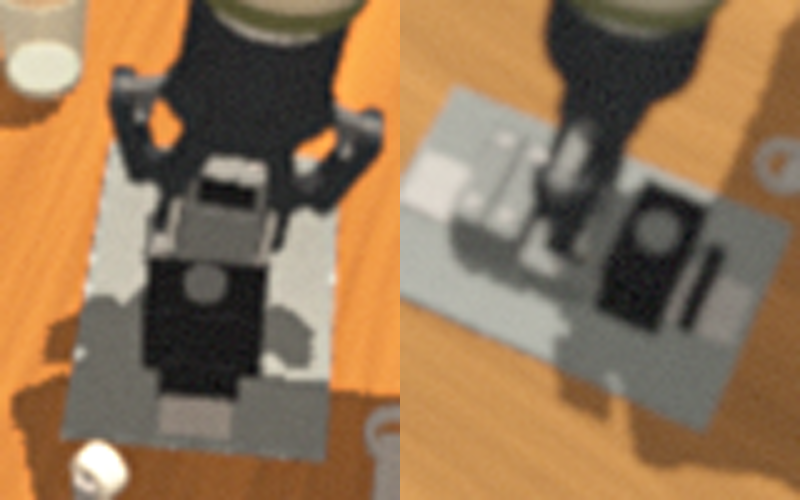

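Picture: the fingers and relay lean together towards the robot (relay's top at left-view (225,185)). Now rock it the other way.

move_arm --pt "0 -2.5 0 -0.0003 0 0.0007 0.03" --pt "0 -5 0 -0.0006 0 0.0015 0.03" --pt "0 -7.5 0 -0.0009 0 0.0022 0.03" --pt "0 -7.5 0 -0.0009 0 0.0022 0.03" --pt "0 -10 0 -0.001 0 0.0014 0.03" --pt "0 -12.5 0 -0.0011 0 0.0006 0.03" --pt "0 -15 0 -0.0012 0 -0.0002 0.03" --pt "0 -15 0 -0.0012 0 -0.0002 0.03" --pt "0 -15 0 -0.0012 0 -0.0002 0.03" --pt "0 -15 0 -0.0012 0 -0.0002 0.03"

```text
clock: 13.9
position: [0.5022, 0.0767, 0.0144]
ee_rot: [0.993, 0.1, -0.066, 0.007]
ft_force: [-2.0, -1.4, 7.1]
grip_width: 0.46
```

```bash
python3 - <<'E'
from h import *
o=manip.get_obs();print(o["position"],o["ft_force"],o["torque"],o["grip_width"]*.0854,R.from_quat(o["ee_rot"]).as_matrix()[:,2])
a=cams.camera("side")[:,:,::-1];b=cv2.imread("pics/g1.png")
cv2.imwrite("pics/g3.png",np.hstack([cv2.resize(a[200:300,225:305],None,fx=5,fy=5,interpolation=2),cv2.imread("pics/g2.png")[:,:400]]))
E
```

```text
[0.50215576 0.07673883 0.01442265] [-1.99468623 -1.40624515  7.06735551] [-0.29324896  0.57702191  0.00069283] 0.03926529543149618 [-0.12898154 -0.02625126 -0.99129947]
```

View pics/g3.png

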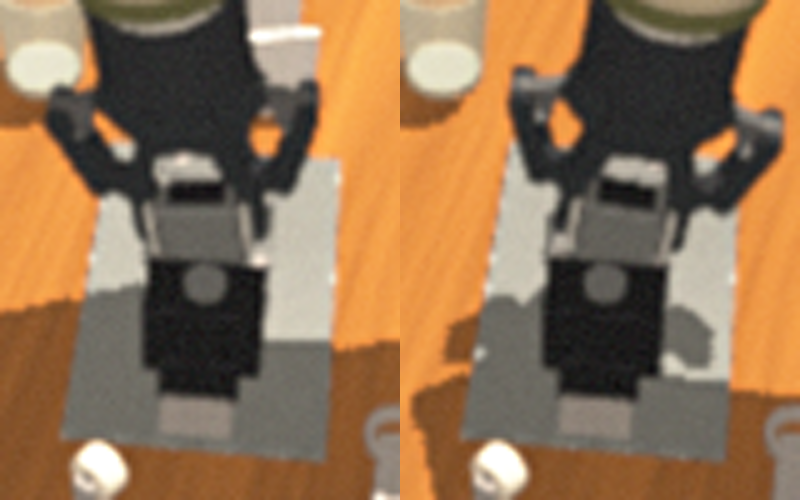

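Leaning clearly away now (left) vs towards (right). Back upright, then draw it up.

move_arm --pt "0 2.5 0 0.0003 0 0.0007 0.03" --pt "0 5 0 0.0006 0 0.0015 0.03" --pt "0 7.5 0 0.0009 0 0.0022 0.03" --pt "0 7.5 0 0.0009 0 0.0022 0.03" --pt "0 7.5 0 0.0009 0 0.0022 0.03"

```text
clock: 14.45
position: [0.5033, 0.0769, 0.0123]
ee_rot: [0.995, 0.1, 0.0, -0.0]
ft_force: [-0.5, 0.8, 6.9]
grip_width: 0.463
```

move_arm --pt "0 0 0 0 0 -0.002 0.03" --pt "0 0 0 0 0 -0.004 0.03" --pt "0 0 0 0 0 -0.007 0.03" --pt "0 0 0 0 0 -0.011 0.03" --pt "0 0 0 0 0 -0.016 0.03" --pt "0 0 0 0 0 -0.03 0.03" --pt "0 0 0 0 0 -0.06 0.03" --pt "0 0 0 0 0 -0.1 0.03" --pt "0 0 0 0 0 -0.1 0.03"

```text
clock: 15.35
position: [0.5061, 0.0781, 0.1181]
ee_rot: [0.995, 0.101, 0.005, 0.0]
ft_force: [0.7, 0.7, -1.4]
grip_width: 0.462
```

```bash
python3 - <<'E'
from h import *
o=manip.get_obs();print(o["position"],o["ft_force"],o["grip_width"]*.0854,R.from_quat(o["ee_rot"]).as_matrix()[:,2])
print(rel([.47,-.312,.125],11.5))
snap("h1");a=cams.camera("side")[:,:,::-1];cv2.imwrite("pics/h2.png",a)
E
```

```text
[0.50613924 0.07809349 0.11810345] [ 0.70335511  0.74726015 -1.40793869] 0.039470570695959446 [ 9.02969436e-03  5.67279957e-04 -9.99959071e-01]
[0.07, -0.51, 0.05, -0.1135, 0.375, -0.0074]
```

move_arm --pt "0 0 0 -0.0135 0.045 -0.008 0.03" --pt "0 0 0 -0.0275 0.09 -0.008 0.03" --pt "0 0 0 -0.041 0.135 -0.008 0.03" --pt "0 0 0 -0.0545 0.18 -0.008 0.03" --pt "0 0 0 -0.068 0.225 -0.008 0.03" --pt "0 0 0 -0.082 0.27 -0.008 0.03" --pt "0 0 0 -0.095 0.315 -0.008 0.03" --pt "0 0 0 -0.106 0.35 -0.008 0.03" --pt "0 0 0 -0.112 0.376 -0.008 0.03" --pt "0 0 0 -0.112 0.376 -0.008 0.03"

```text
clock: 16.45
position: [0.4662, -0.318, 0.1186]
ee_rot: [0.995, 0.097, -0.001, -0.0]
ft_force: [0.0, 0.0, -1.2]
grip_width: 0.458
```

move_arm --pt "0 0 0 0 0 0 0.03" --pt "0 0 0 0 0 0.03 0.03" --pt "0 0 0 0 0 0.06 0.03" --pt "0 0 0 0 0 0.09 0.03" --pt "0 0 0 0 0 0.1 0.03" --pt "0 0 0 0 0 0.1 0.03" --pt "0 0 0 0 0 0.1 0.03"

```text
clock: 17.15
position: [0.4691, -0.3135, 0.021]
ee_rot: [0.995, 0.101, 0.001, 0.0]
ft_force: [-0.2, -0.4, -0.9]
grip_width: 0.462
```

```bash
python3 - <<'E'
from h import *
o=manip.get_obs();print(o["position"],o["ft_force"],o["grip_width"]*.0854,R.from_quat(o["ee_rot"]).as_matrix()[:,2])
E
```

```text
[ 0.46914323 -0.31352527  0.02103959] [-0.15861319 -0.41958723 -0.88776917] 0.03948164365307681 [ 1.36481561e-03 -1.87849310e-04 -9.99999051e-01]
```

move_arm --pt "0 0 0 0 0 0.01 0.03" --pt "0 0 0 0 0 0.018 0.03" --pt "0 0 0 0 0 0.021 0.03" --pt "0 0 0 0 0 0.021 0.03" --pt "0 0 0 0 0 0.021 0.03"

```text
clock: 17.65
position: [0.4682, -0.3138, -0.0013]
ee_rot: [0.995, 0.1, 0.0, -0.0]
ft_force: [0.9, -0.6, -1.0]
grip_width: 0.458
```

move_arm --pt "0 0 0 0 0 0.001 0.03" --pt "0 0 0 0 0 0.0015 0.03" --pt "0 0 0 0 0 0.0015 0.03"

```text
clock: 17.95
position: [0.4684, -0.314, -0.0017]
ee_rot: [0.995, 0.1, 0.0, 0.0]
ft_force: [-5.7, 1.6, 11.5]
grip_width: 0.461
```

move_arm --pt "0 0 0 0 0 -0.0005 0.03" --pt "0 0 0 0 0 -0.0005 0.042" --pt "0 0 0 0 0 -0.0005 0.048" --pt "0 0 0 0 0 -0.0005 0.06" --pt "0 0 0 0 0 -0.0005 0.07" --pt "0 0 0 0 0 -0.0005 0.07" --pt "0 0 0 0 0 -0.0005 0.07" --pt "0 0 0 0 0 -0.0005 0.07"

```text
clock: 18.75
position: [0.4682, -0.3138, -0.0022]
ee_rot: [0.995, 0.1, 0.0, -0.0]
ft_force: [0.5, 0.0, -0.6]
grip_width: 0.824
```

move_arm --pt "0 0 0 0 0 -0.02 0.07" --pt "0 0 0 0 0 -0.05 0.07" --pt "0 0 0 0 0 -0.09 0.07" --pt "0 0 0 0 0 -0.13 0.07" --pt "0 0 0 -0.01 0.02 -0.17 0.07" --pt "0 0 0 -0.01 0.04 -0.17 0.07" --pt "0 0 0 -0.01 0.06 -0.17 0.07" --pt "0 0 0 -0.01 0.06 -0.17 0.07" --pt "0 0 0 -0.01 0.06 -0.17 0.07"

```text
clock: 19.65
position: [0.4703, -0.3743, 0.1674]
ee_rot: [0.995, 0.1, -0.0, -0.001]
ft_force: [0.1, 1.1, 0.5]
grip_width: 0.82
```

```bash
python3 - <<'E'
from h import *
o=manip.get_obs();print(o["position"],o["ft_force"],o["grip_width"]*.0854)
snap("m1");a=cams.camera("side")[:,:,::-1];b=cams.camera("scene")[:,:,::-1];w=cv2.imread("pics/m1.png")
cv2.imwrite("pics/m_side.png",a);cv2.imwrite("pics/m_scene.png",b)
exp=np.array([.4684,-.314,.062])
for n,p,im in(("wrist",load("m1"),w),("side",cams.camera_params("side"),a),("scene",cams.camera_params("scene"),b)):
    print(n,proj(p,exp).round(1),proj(p,exp-[0,0,.058]).round(1))
E
```

```text
[ 0.47028246 -0.37428708  0.16738801] [0.11012426 1.12371789 0.46189643] 0.07002108574435184
wrist [[266.9 118.5]] [[265.1 116.7]]
side [[311.3 158.1]] [[309.6 172.4]]
scene [[192.6 133.8]] [[195.5 146.8]]
```

```bash
python3 - <<'E'
from h import *
def blob(n,im,c,r):
    x0,y0=int(c[0]-r),int(c[1]-r);g=im[y0:y0+2*r,x0:x0+2*r].astype(int)
    m=((g.max(2)-g.min(2)<30)&(g.min(2)>75)).astype(np.uint8)
    cs,_=cv2.findContours(m,0,2)
    for k in sorted(cs,key=cv2.contourArea)[::-1][:3]:
        if cv2.contourArea(k)>15:
            q=cv2.minAreaRect(k);print(n,cv2.contourArea(k),(np.array(q[0])+[x0,y0]).round(1),np.round(q[1],1),round(q[2],1))
    return m
w=cv2.imread("pics/m1.png");blob("w",w,(267,118),50);blob("side",cv2.imread("pics/m_side.png"),(311,165),18);blob("scene",cv2.imread("pics/m_scene.png"),(193,140),18)
p=load("m1")
T=np.array([.4684,-.314,.062]);x=np.array([np.cos(.2),np.sin(.2),0]);y=np.array([-x[1],x[0],0])
print([proj(p,T+x*a*.02+y*b*.013).round(1)[0].tolist() for a,b in((-1,1),(1,1),(1,-1),(-1,-1))])
g=cv2.cvtColor(w,cv2.COLOR_BGR2GRAY);print(g[80:160:4,215:325:5])
E
```

```text
w 1202.5 [267.5 118. ] [43. 28.] -0.0
side 111.5 [310. 164.] [12. 14.] -0.0
scene 68.5 [191.6 138.3] [11.5 18.3] 16.7
[[244.4, 103.4], [289.7, 103.4], [288.8, 133.3], [244.7, 133.3]]
[[159 167 168  65  69  66  64  64  53  59  63  65  60  64  53  47  37  42
   41  45  38  41]
 [157 165 168  68  68  66  67  55  46  43  53  59  62  43  46  39  40  43
   47  42  43  43]
 [158 164 135  67  66  66  62  47  44  46  49  50  43  44  41  40  42  44
   43  36  47  47]
 [156 165  75  66  65  63  47  45  48  42  43  48  41  44  42  41  47  44
   44  42  41  41]
 [157 165  68  63  66  67  40  46  45  49  41  42  41  38  39  40  36  40
   41  40  35  42]
 [161 148  72  69  65  64  49  46  41  37  43  43  43  43  34  42  45  46
   34  48  46  38]
 [160  86  67  67  69  64  53 103 103 102 101 104 100 100 104  71  36  42
   40  39  41  45]
 [159  65  69  64  68  65  53 109  77  77  78  78  78  78  98  74  41  45
   42  41  37  44]
 [153  69  69  68  65  62  56 106  45  42  40  45  47  38  92  74  43  39
   38  39  45  46]
 [106  69  67  68  66  65  52 105  40  46  45  44  40  43  94  77  58  40
   44 
[... 243 characters left out ...]
9  62  56  61  99  72  64  59
   64  61  63  66]
 [ 69  67  68  61  66  65  63  94  93  95  91  91  93  93  92  64  63  64
   65  63  65  61]
 [ 69  67  70  69  63  64  61  62  60  55  62  61  60  60  60  64  61  65
   66  65  64  61]
 [ 70  72  68  66  68  66  63  60  65  60  58  62  64  58  64  60  63  62
   65  63  67  64]
 [ 73  72  69  66  70  62  61  63  65  62  60  61  62  62  65  62  63  67
   65  65  65  93]
 [ 72  72  72  69  65  64  62  61  63  61  64  63  59  62  63  62  65  67
   65  66  64 162]
 [ 69  71  69  71  69  70  65  63  60  63  63  62  59  63  61  61  64  65
   64  66  67 166]
 [165  78  70  73  69  71  69  65  63  63  65  65  63  66  65  64  63  66
   68  63 143 166]]
```

```bash
python3 - <<'E'
from h import *
print(rel([.4684,-.314,.12],-78.5))
b=plane(load("w1"),[(378,116)],0.0);t=plane(load("w1"),[(401,117)],.075);print("beaker",b,t)
E
```

```text
[-0.04, 0.03, 90.09, 0.0099, -0.0587, 0.0477]
beaker [[ 0.64822588 -0.05459176  0.        ]] [[ 0.64354521 -0.05454451  0.075     ]]
```

move_arm --pt "0 0 90 0.01 -0.0587 0 0.06" --pt "0 0 90 0.01 -0.0587 0 0.06" --pt "0 0 90 0.01 -0.0587 0 0.06" --pt "0 0 90 0.01 -0.0587 0 0.06" --pt "0 0 90 0.01 -0.0587 0 0.06" --pt "0 0 90 0.01 -0.0587 0 0.06" --pt "0 0 90 0.01 -0.0587 0 0.06" --pt "0 0 90 0.01 -0.0587 0 0.06" --pt "0 0 90 0.01 -0.0587 0 0.06" --pt "0 0 90 0.01 -0.0587 0 0.06"

```text
clock: 20.8
position: [0.4685, -0.3143, 0.1679]
ee_rot: [0.795, -0.607, -0.0, -0.0]
ft_force: [-0.5, -0.3, 0.9]
grip_width: 0.711
```

move_arm --pt "0 0 0 0 0 0 0.06" --pt "0 0 0 0 0 0 0.06" --pt "0 0 0 0 0 0 0.06" --pt "0 0 0 0 0 0 0.06"

```text
clock: 21.2
position: [0.4684, -0.3151, 0.1678]
ee_rot: [0.797, -0.604, -0.0, -0.0]
ft_force: [-0.5, -0.5, -0.2]
grip_width: 0.705
```

```bash
python3 - <<'E'
from h import *
o=manip.get_obs();print(o["position"],o["grip_width"]*.0854,rel([.4684,-.314,.001],-78.5))
E
```

```text
[ 0.46844527 -0.31505425  0.16779916] 0.06021425760941239 [-0.01, 0.02, 4.21, -0.001, -0.0002, 0.1668]
```

move_arm --pt "0 0 4.2 -0.001 0 0.04 0.06" --pt "0 0 4.2 -0.001 0 0.08 0.06" --pt "0 0 4.2 -0.001 0 0.12 0.06" --pt "0 0 4.2 -0.001 0 0.15 0.06" --pt "0 0 4.2 -0.001 0 0.167 0.06" --pt "0 0 4.2 -0.001 0 0.167 0.06" --pt "0 0 4.2 -0.001 0 0.167 0.06"

```text
clock: 21.9
position: [0.4685, -0.3143, 0.0013]
ee_rot: [0.774, -0.633, 0.0, -0.0]
ft_force: [-0.5, 0.2, 0.1]
grip_width: 0.701
```

```bash
python3 - <<'E'
from h import *
o=manip.get_obs();print(o["position"],o["ft_force"],rel([.4684,-.314,.001],-78.5))
E
```

```text
[ 0.46848169 -0.31425306  0.00134463] [-0.52135297  0.2001938   0.10302446] [-0.03, 0.01, -0.08, -0.0003, 0.0, 0.0003]
```

move_arm --pt "0 0 0 0 0 0 0.015" --pt "0 0 0 0 0 0 0.015" --pt "0 0 0 0 0 0 0.015" --pt "0 0 0 0 0 0 0.015" --pt "0 0 0 0 0 0 0.015" --pt "0 0 0 0 0 0 0.015" --pt "0 0 0 0 0 0 0.015" --grip_force 40

```text
clock: 22.6
position: [0.469, -0.3146, 0.0021]
ee_rot: [0.774, -0.634, 0.001, -0.0]
ft_force: [-1.2, 0.2, 6.5]
grip_width: 0.298
```

move_arm --pt "0 0 0 0 0 -0.005 0.015" --pt "0 0 0 0 0 -0.015 0.015" --pt "0 0 0 0 0 -0.03 0.015" --pt "0 0 0 0 0 -0.06 0.015" --pt "0 0 0 0 0 -0.09 0.015" --pt "0 0 0 0 0 -0.12 0.015" --pt "0 0 0 0 0 -0.12 0.015" --pt "0 0 0 0 0 -0.12 0.015"

```text
clock: 23.4
position: [0.4685, -0.3144, 0.122]
ee_rot: [0.774, -0.634, 0.001, -0.0]
ft_force: [-0.3, -0.2, -2.1]
grip_width: 0.301
```

```bash
python3 - <<'E'
from h import *
o=manip.get_obs();print(o["position"],o["ft_force"],o["grip_width"]*.0854,rel([.5165,-.0905,.12],23.5))
E
```

```text
[ 0.46853113 -0.3144155   0.12204783] [-0.33192725 -0.2383053  -2.07147521] 0.02569517320571924 [0.01, -0.13, -102.12, -0.2101, -0.0912, 0.0019]
```

Held at 26 mm width. Turning and carrying to over the bay.

move_arm --pt "0 0 -8 -0.02 -0.008 0 0.015" --pt "0 0 -16 -0.04 -0.017 0 0.015" --pt "0 0 -24 -0.06 -0.026 0 0.015" --pt "0 0 -32 -0.08 -0.035 0 0.015" --pt "0 0 -40 -0.1 -0.043 0 0.015" --pt "0 0 -48 -0.12 -0.052 0 0.015" --pt "0 0 -56 -0.14 -0.061 0 0.015" --pt "0 0 -64 -0.16 -0.07 0 0.015" --pt "0 0 -72 -0.18 -0.078 0 0.015" --pt "0 0 -80 -0.2 -0.087 0 0.015"

```text
clock: 24.4
position: [0.5132, -0.0999, 0.1199]
ee_rot: [1.0, 0.015, -0.001, -0.0]
ft_force: [0.4, 0.3, -1.0]
grip_width: 0.302
```

```bash
python3 - <<'E'
from h import *
o=manip.get_obs();print(o["position"],rel([.5165,-.0905,.12],23.5))
E
```

```text
[ 0.51319558 -0.09994577  0.11985601] [-0.07, 0.09, -21.79, 0.0036, -0.0093, -0.0001]
```

move_arm --pt "0 0 -8 0.0036 -0.009 0 0.015" --pt "0 0 -15 0.0036 -0.009 0 0.015" --pt "0 0 -21.8 0.0036 -0.009 0 0.015" --pt "0 0 -21.8 0.0036 -0.009 0 0.015" --pt "0 0 -21.8 0.0036 -0.009 0 0.015" --pt "0 0 -21.8 0.0036 -0.009 0.025 0.015" --pt "0 0 -21.8 0.0036 -0.009 0.05 0.015" --pt "0 0 -21.8 0.0036 -0.009 0.05 0.015" --pt "0 0 -21.8 0.0036 -0.009 0.05 0.015" --pt "0 0 -21.8 0.0036 -0.009 0.05 0.015"

```text
clock: 25.4
position: [0.5182, -0.0919, 0.0721]
ee_rot: [0.98, 0.2, 0.001, 0.0]
ft_force: [0.2, -0.2, -1.7]
grip_width: 0.297
```

```bash
python3 - <<'E'
from h import *
o=manip.get_obs();print(o["position"],o["ft_force"],rel([.5165,-.0905,.07],23.5))
snap("k1");w=cv2.imread("pics/k1.png");a=cams.camera("side")[:,:,::-1];b=cams.camera("scene")[:,:,::-1]
cv2.imwrite("pics/k_side.png",a);cv2.imwrite("pics/k_scene.png",b)
D=cams.camera_params("side");S=cams.camera_params("scene")
B=np.array([.5165,-.0905,.005]);x=np.array([np.cos(.41),np.sin(.41),0]);y=np.array([-x[1],x[0],0]);f=.0725-.005
for n,p,off,s,add in(("side",D,(240,160),5,(0,0)),("scene",S,(200,150),5,(400,0)),("wrist",load("k1"),(180,70),2.5,(0,300))):
    print(n,"top+y near/far",[((proj(p,B+y*.0245+x*k+[0,0,.055])[0]-off)*s+add).round().tolist() for k in(-.022,.022)],"relay top corners",[((proj(p,B+y*j+x*k+[0,0,f+.058])[0]-off)*s+add).round().tolist() for j in(.02,) for k in(-.013,.013)],"foot",[((proj(p,B+y*.017+x*k+[0,0,f])[0]-off)*s+add).round().tolist() for k in(-.011,.011)])
A=cv2.resize(a[160:220,240:320],None,fx=5,fy=5,interpolation=2);C=cv2.resize(b[150:210,200:280],None,fx=5,fy=5,interpolation=2);W=cv2.resize(w[70:190,180:340],None,fx=2.5,fy=2.5,interpolation=2)
cv2.imwrite("pics/k.png",np.vstack([np.hstack([A,C]),np.hstack([W,np.zeros_like(W)])]))
E
```

```text
[ 0.51821335 -0.09185294  0.07214658] [ 0.24546459 -0.19175668 -1.71615803] [0.04, -0.09, -0.38, -0.001, -0.0019, 0.0021]
side top+y near/far [[239.0, 225.0], [161.0, 231.0]] relay top corners [[229.0, 124.0], [181.0, 127.0]] foot [[219.0, 201.0], [179.0, 204.0]]
scene top+y near/far [[663.0, 147.0], [641.0, 214.0]] relay top corners [[648.0, 78.0], [634.0, 119.0]] foot [[644.0, 147.0], [632.0, 180.0]]
wrist top+y near/far [[94.0, 570.0], [271.0, 569.0]] relay top corners [[96.0, 700.0], [259.0, 698.0]] foot [[135.0, 613.0], [229.0, 613.0]]
```

View pics/k.png

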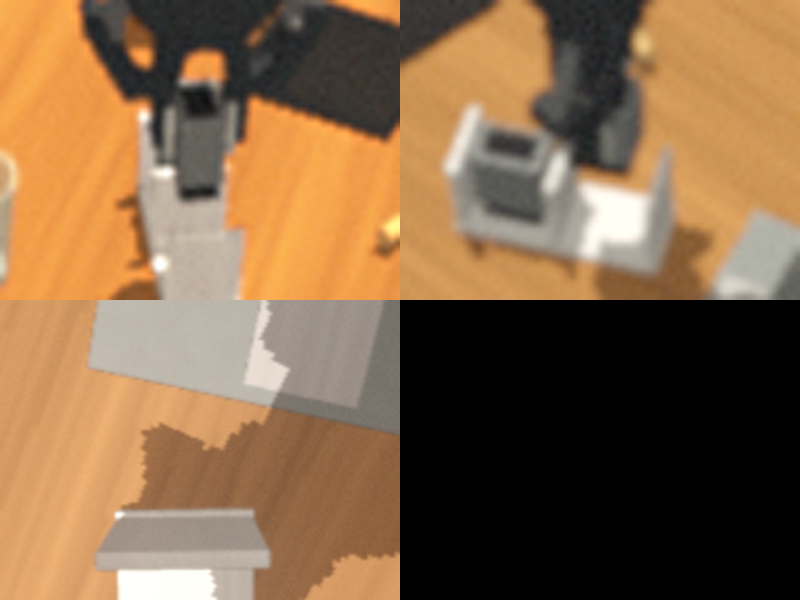

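Wrist: the bay's wall top edge shows at rows 568, columns 95–270, as predicted (570, 94–271). Side: relay foot within about 1–2 mm of predicted, and it hangs upright. Small correction, then lower in.

move_arm --pt "0 0 -0.4 -0.001 -0.0015 0.002 0.015" --pt "0 0 -0.4 -0.001 -0.0015 0.002 0.015" --pt "0 0 -0.4 -0.001 -0.0015 0.002 0.015"

```text
clock: 25.85
position: [0.5159, -0.0909, 0.0689]
ee_rot: [0.979, 0.204, 0.0, -0.0]
ft_force: [-0.6, 0.2, -1.5]
grip_width: 0.299
```

```bash
python3 - <<'E'
from h import *
o=manip.get_obs();print(o["position"],o["ft_force"],rel([.5165,-.0905,.0035],23.5))
E
```

```text
[ 0.51586435 -0.09086038  0.06892695] [-0.64975133  0.17731589 -1.53085223] [-0.01, -0.02, 0.08, 0.0007, -0.0001, 0.0654]
```

move_arm --pt "0 0 0 0.0005 0 0.01 0.015" --pt "0 0 0 0.0005 0 0.02 0.015" --pt "0 0 0 0.0005 0 0.03 0.015" --pt "0 0 0 0.0005 0 0.03 0.015"

```text
clock: 26.25
position: [0.5151, -0.0904, 0.0369]
ee_rot: [0.979, 0.204, -0.001, -0.001]
ft_force: [-0.1, 0.3, -1.0]
grip_width: 0.298
```

move_arm --pt "0 0 0 0 0 0.01 0.015" --pt "0 0 0 0 0 0.02 0.015" --pt "0 0 0 0 0 0.03 0.015" --pt "0 0 0 0 0 0.034 0.015" --pt "0 0 0 0 0 0.034 0.015" --pt "0 0 0 0 0 0.034 0.015"

```text
clock: 26.85
position: [0.5165, -0.0906, 0.005]
ee_rot: [0.979, 0.204, 0.0, -0.0]
ft_force: [0.5, 0.5, -1.4]
grip_width: 0.302
```

```bash
python3 - <<'E'
from h import *
o=manip.get_obs();print(o["position"],o["ft_force"],rel([.5165,-.0905,.0025],23.5))
E
```

```text
[ 0.51653858 -0.0905718   0.00499982] [ 0.45861099  0.47563417 -1.39195086] [-0.01, -0.03, 0.09, -0.0, -0.0001, 0.0025]
```

move_arm --pt "0 0 0 0 0 0.001 0.015" --pt "0 0 0 0 0 0.002 0.015" --pt "0 0 0 0 0 0.002 0.015"

```text
clock: 27.15
position: [0.5166, -0.0907, 0.0031]
ee_rot: [0.979, 0.204, 0.0, 0.0]
ft_force: [0.1, -0.3, 0.3]
grip_width: 0.297
```

move_arm --pt "0 0 0 0 0 0.0007 0.015" --pt "0 0 0 0 0 0.0007 0.015"

```text
clock: 27.35
position: [0.5167, -0.0908, 0.0031]
ee_rot: [0.979, 0.204, 0.0, 0.0]
ft_force: [-4.2, -0.5, 9.5]
grip_width: 0.296
```

move_arm --pt "0 0 0 0 0 -0.0005 0.015" --pt "0 0 0 0 0 -0.0005 0.029" --pt "0 0 0 0 0 -0.0005 0.035" --pt "0 0 0 0 0 -0.0005 0.045" --pt "0 0 0 0 0 -0.0005 0.055" --pt "0 0 0 0 0 -0.0005 0.055" --pt "0 0 0 0 0 -0.0005 0.055"

```text
clock: 28.05
position: [0.5164, -0.0906, 0.0026]
ee_rot: [0.979, 0.204, 0.0, -0.0]
ft_force: [0.7, -0.6, -0.2]
grip_width: 0.642
```

move_arm --pt "0 0 0 0 0 -0.02 0.055" --pt "0 0 0 0 0 -0.05 0.055" --pt "0 0 0 0 0 -0.09 0.055" --pt "0 0 0 0 0 -0.13 0.055" --pt "0 0 0 0 0.02 -0.17 0.055" --pt "0 0 0 0 0.05 -0.17 0.055" --pt "0 0 0 0 0.05 -0.17 0.055" --pt "0 0 0 0 0.05 -0.17 0.055"

```text
clock: 28.85
position: [0.5361, -0.1368, 0.1722]
ee_rot: [0.979, 0.204, -0.0, -0.0]
ft_force: [0.3, 0.3, -0.2]
grip_width: 0.646
```

```bash
python3 - <<'E'
from h import *
o=manip.get_obs();print(o["position"],o["ft_force"],o["clock"])
snap("f1");w=cv2.imread("pics/f1.png");p=load("f1")
a=cams.camera("side")[:,:,::-1];b=cams.camera("scene")[:,:,::-1];cv2.imwrite("pics/f_side.png",a);cv2.imwrite("pics/f_scene.png",b)
B=np.array([.5165,-.0905,.005]);x=np.array([np.cos(.41),np.sin(.41),0]);y=np.array([-x[1],x[0],0])
g=cv2.cvtColor(w,cv2.COLOR_BGR2GRAY)
# dark recess tops of placed relay and fixed neighbour
m=(w.max(2)<75).astype(np.uint8)
for n,c in(("placed",B),("nbr",B-y*.054)):
    e=proj(p,c+[0,0,.058])[0];x0,y0=(e-22).astype(int)
    cs,_=cv2.findContours(m[y0:y0+44,x0:x0+44].copy(),0,2);k=max(cs,key=cv2.contourArea);q=cv2.minAreaRect(k)
    ctr=np.array(q[0])+[x0,y0];X=plane(p,[ctr],.063)[0];d=X-c
    print(n,"exp",e.round(1),"got",ctr.round(1),np.round(q[1],1),round(q[2],1),"off x,y mm",(d@x*1e3).round(1),(d@y*1e3).round(1))
print(roller(cams.camera("scene"),(365,405,225,265)))
# bystanders: difference of start and end scene outside robot
for n,im in(("scene",b),("side",a)):
    d=cv2.absdiff(im,cv2.imread(f"pics/{n}0.png")).max(2);m2=cv2.morphologyEx((d>50).astype(np.uint8),cv2.MORPH_OPEN,np.ones((3,3)))
    _,_,s,_=cv2.connectedComponentsWithStats(m2);print(n,[t.tolist() for t in s[1:] if t[4]>25])
E
```

```text
[ 0.53611889 -0.13681325  0.17221354] [ 0.3024952  0.3242265 -0.2293197] 28.85
placed exp [256.  128.4] got [258. 140.] [0. 0.] 0.0 off x,y mm 1.8 -10.6Traceback (most recent call last):
  File "<stdin>", line 11, in <module>
ValueError: max() iterable argument is empty
```

```bash
python3 - <<'E'
from h import *
w=cv2.imread("pics/f1.png");p=load("f1");a=cv2.imread("pics/f_side.png");b=cv2.imread("pics/f_scene.png")
B=np.array([.5165,-.0905,.005]);x=np.array([np.cos(.41),np.sin(.41),0]);y=np.array([-x[1],x[0],0])
g=cv2.cvtColor(w,cv2.COLOR_BGR2GRAY);print(g[92:172:3,222:292:4])
print("case top corners",[proj(p,B+x*i*.013+y*j*.02+[0,0,.058]).round(1)[0].tolist() for i,j in((-1,1),(1,1),(1,-1),(-1,-1))])
print(roller(b,(365,405,225,265)))
for n,im in(("scene",b),("side",a)):
    d=cv2.absdiff(im,cv2.imread(f"pics/{n}0.png")).max(2);m2=cv2.morphologyEx((d>50).astype(np.uint8),cv2.MORPH_OPEN,np.ones((3,3)))
    _,_,s,_=cv2.connectedComponentsWithStats(m2);print(n,[t.tolist() for t in s[1:] if t[4]>25])
E
```

```text
[[174 176 166 165 172 164 112 116 114 107 109 106 107 115 106 103 123 166]
 [178 172 167 181 167 164 160 163 166 165 164 171 175 176 177 106 156 165]
 [179 169 161 251 250 252 252 252 249 250 249 247 248 249 249 103 162 164]
 [178 170 163 190 190 185 185 181 167 169 168 165 166 168 148 105 158 115]
 [175 169 161 174 254 253 254 189 179 177 179 180 180 177 103 106 111 107]
 [172 166 165 175 254 251 163 156 150 121 156 156 158 175 106 108 109 107]
 [170 164 170 173 254 252 179 175 120 120 118 174 168 176 106 108 108 111]
 [169 163 176 169 254 252 178  75  72  70  70  76 164 177 107 108 106 113]
 [167 160 175 170 254 252 178  72  69  69  69  73 162 176 104 109 105 108]
 [165 168 173 167 254 251 178  73  74  70  67  72 117 175 109 106 108 109]
 [162 175 169 166 254 252 178  74  71  68  68  73 113 174 113 108 110 111]
 [161 176 168 160 254 251 152  68  71  66  70  72 113 174 112 110 107 112]
 [166 174 166 159 254 253 176  72  69  68  70  66 114 175 109 109 112 119]
 [172 170 165 162 254 253 155  70  71  69  69  69 111 172 109 112 113 161]
 [174 166 163 165 252 252 174  68  72  72  65  71 
[... 1020 characters left out ...]
, 228.8]), (64, [385.6, 244.5])]
scene [[156, 0, 16, 25, 212], [200, 0, 53, 39, 1150], [179, 28, 24, 41, 389], [366, 35, 22, 30, 251], [405, 34, 15, 22, 234], [190, 57, 43, 90, 1981], [400, 62, 11, 16, 66], [231, 92, 85, 42, 1757], [396, 108, 8, 15, 75], [327, 113, 28, 15, 150], [314, 115, 40, 35, 747], [400, 133, 7, 10, 57], [231, 147, 164, 126, 5777], [294, 224, 7, 7, 31]]
side [[253, 0, 202, 149, 9053], [456, 0, 11, 6, 56], [398, 92, 10, 7, 53], [467, 93, 45, 112, 921], [353, 151, 83, 133, 4521], [495, 181, 17, 61, 407], [273, 196, 10, 10, 79], [209, 212, 218, 122, 6319], [504, 228, 8, 14, 64], [486, 316, 18, 11, 125], [476, 327, 22, 8, 137], [431, 329, 8, 7, 34], [446, 333, 23, 11, 199]]
```

```bash
python3 -c "
from workcell import manip
print(manip.hand_in(), manip.get_obs()['clock'])"
```

```text
the job is handed in; nothing more can be done
the job is handed in; nothing more can be done
```

I carried out every step and handed the job in at about 29 s of the 67 s allowed; no verdict was reported.

- **Limit switch:** I swung the arm to about 0.56 rad, past the 0.45 click and short of 0.80. The roller sprang back to its starting pixel, and it was still there in the last picture.
- **Relay:** I gripped it across its 40 mm, rocked it about 7.5° towards the robot and then away, and pulled it free. It stood upright on the mat about 8 mm from the mat's measured centre. I then regripped it across its 26 mm and lowered it into the bay.
- **Last checks:** The wrist picture shows the relay about 2–3 mm off the bay's centre along x and about 0–1 mm off in y. It is aligned with its neighbour, and no lean shows. The gripper is clear above it with no contact force.

**Checks that disagreed or fell short:**
- **Fingertips:** The shut fingertips ended about 26 mm behind the stated tool point. My first push at the switch therefore only pressed the top of the roller, with about 4.6 N. I backed off, lowered the arm and repeated it successfully.
- **Final relay check:** My automatic search for the relay's dark top failed because of its threshold, so I read the position from the pixel values instead.
- **Loose things on the bench:** I checked these only roughly, by comparing start and end pictures with the robot and its shadow in view. I saw no sign that any had moved, and nothing came near them.

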